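# Fetch the next red button from the click-stop carousel

### The job

One red mushroom button is missing from the batch on the counting scale. Turn the click-stop carousel click by click until the compartment with the red mushroom button rests at its stop in the open pick window, lift the button out through the window, and set it down gently, upright, on the floor of the blue tub on the scale. Leave the other parts standing in their compartments, the tub and the two buttons already in it where they are, and the carousel resting at a click-stop.

Things in the scene. Friction and masses are not known exactly. Their poses are not given: they have to be found in the camera images.
- indexer: fixed stand of the carousel, a grey disc 390 mm across; origin on the turning axis at bench height, z up. Posts 186 mm from the axis carry a clear flat guard (52 to 192 mm from the axis, 118 to 122 mm above the bench) over all but a sector 42 degrees either side of the stand's -x: the pick window. Its two edges have orange strips, 124 mm high. Parts come out only through the window
- pick_window (a point): middle of the pick window: 115 mm from the axis along the stand's -x, 50 mm above the bench (level of the compartment floors); axes as the stand's. At every click-stop one compartment's centre stands here
- carousel (a joint): carousel angle, rad, positive anticlockwise from above, turns many turns both ways. Six click-stops, at 0 and every 1.047 rad (60 degrees): it pulls itself to the nearest stop (pull at most 0.12 N m, strongest a quarter click away, plus drag of 0.11 N m per rad/s; the hump lies midway between stops; let go within 0.4 rad of a stop it snaps home). Starts at the stop at 0
- hub_grip (a point): middle of the bar grip on the carousel's hub, on the turning axis, 160 mm above the bench: upright black bar 72 mm long along this point's x, 18 mm thick along its y, 140 to 176 mm above the bench, on a black disc of 36 mm radius (135 to 141 mm). It turns with the carousel; along the stand's x at joint value 0
- comp0 (a point): floor centre of compartment 0 of the carousel, 115 mm from the axis, 50 mm above the bench; in the pick window at joint value 0, empty at the start. The carousel: white dish of 170 mm radius, rim 25 mm high and 6 mm thick, steel hub of 30 mm radius, six blue dividing walls 4 mm thick, 32 mm high above the floors
- comp1 (a point): floor centre of compartment 1 of the carousel, 115 mm from the axis, 50 mm above the bench; 60 degrees anticlockwise from compartment 0 seen from above
- comp2 (a point): floor centre of compartment 2 of the carousel, 115 mm from the axis, 50 mm above the bench; 120 degrees anticlockwise from compartment 0 seen from above
- comp3 (a point): floor centre of compartment 3 of the carousel, 115 mm from the axis, 50 mm above the bench; 180 degrees anticlockwise from compartment 0 seen from above
- comp4 (a point): floor centre of compartment 4 of the carousel, 115 mm from the axis, 50 mm above the bench; 240 degrees anticlockwise from compartment 0 seen from above
- comp5 (a point): floor centre of compartment 5 of the carousel, 115 mm from the axis, 50 mm above the bench; 300 degrees anticlockwise from compartment 0 seen from above
- red_button: the wanted part, standing upright in one of compartments 1 to 5: push button with a red mushroom head 40 mm across, 49 mm high over all (head from 32 to 49 mm, its sides straight from 35 to 43 mm), on a square black contact block 30 x 30 mm and 20 mm high with a 28 mm silver collar above it (z 20 to 32 mm); about 40 to 85 g; origin at the centre of the underside, z up
- yellow_button: the same mushroom button in yellow, in another compartment; on a square black contact block 30 x 30 mm and 20 mm high with a 28 mm silver collar above it (z 20 to 32 mm); about 40 to 85 g; origin at the centre of the underside, z up
- green_button: flush green push button, 42 mm high, in another compartment, on a square black contact block 30 x 30 mm and 20 mm high with a 28 mm silver collar above it (z 20 to 32 mm); about 40 to 85 g; origin at the centre of the underside, z up
- red_lamp: pilot lamp with a small red dome 26 mm across, 47 mm high, in another compartment (not the wanted part), on a square black contact block 30 x 30 mm and 20 mm high with a 28 mm silver collar above it (z 20 to 32 mm); about 40 to 85 g; origin at the centre of the underside, z up
- selector: black selector switch with a short bar, 49 mm high, in another compartment, on a square black contact block 30 x 30 mm and 20 mm high with a 28 mm silver collar above it (z 20 to 32 mm); about 40 to 85 g; origin at the centre of the underside, z up
- scale: white counting scale, fixed, 268 x 240 mm, its steel pan's top 60 mm above the bench; origin on the bench below its middle, keypad towards its -x
- tub: open blue tub on the scale's pan, loose, 350 g, 200 (x) x 170 (y) x 55 mm high, walls and floor 4 mm thick; origin at the centre of its underside, z up. Its near half (its -x half) is free
- counted0: red mushroom button already counted, upright in the tub's far half (about 55 mm towards the tub's +x, 40 mm towards its -y); shaped as red_button
- counted1: the other counted red mushroom button, about 55 mm towards the tub's +x and 40 mm towards its +y; shaped as red_button
Not all that is in view belongs to the job. What is shaped like the counted0 but brown is not meant.

How it is judged:
On the way, in this order (a step that is already met when the one before it is completed fails the run):
1. the compartment with the red mushroom button rests at its click-stop in the pick window, the button still in it (horizontal distance between red_button and pick_window below 0.045 m and horizontal distance between any of comp0, comp1, comp2, comp3, comp4, comp5 and pick_window below 0.015 m and velocity of joint carousel between -0.15 and 0.15 rad/s and height (world z) of red_button between 0.04 and 0.065 m), for 0.2 s.
2. the red mushroom button is lifted clear through the pick window (horizontal distance between red_button and pick_window below 0.1 m and height (world z) of red_button above 0.1 m), for 0.05 s.
At the end, for the whole second after the job is handed in: The red button stands on the tub's floor (tilt under 0.15 rad), at rest; tub moved under 20 mm, counted buttons under 30 mm, all upright; the four other parts stand in the carousel, which rests at a click-stop (compartment centre within 15 mm of the window point) (x of red_button in the frame of tub between -0.085 and 0.085 m and y of red_button in the frame of tub between -0.07 and 0.07 m and z of red_button in the frame of tub between 0 and 0.01 m and angle between red_button's own z axis and vertical below 0.15 rad and linear speed of red_button below 0.03 m/s and horizontal distance between any of comp0, comp1, comp2, comp3, comp4, comp5 and pick_window below 0.015 m and velocity of joint carousel between -0.1 and 0.1 rad/s and height (world z) of yellow_button between 0.04 and 0.06 m and horizontal distance between each of yellow_button, green_button, red_lamp, selector and indexer below 0.165 m and angle between each of yellow_button, green_button, red_lamp, selector, counted0, counted1's own z axis and vertical below 0.3 rad and height (world z) of green_button between 0.04 and 0.06 m and height (world z) of red_lamp between 0.04 and 0.06 m and height (world z) of selector between 0.04 and 0.06 m and distance of tub from where it was at the start of the episode below 0.02 m and angle between tub's own z axis and vertical below 0.05 rad and distance of each of counted0, counted1 from where it was at the start of the episode below 0.03 m); the robot touches nothing.
It fails at once if the red button is dropped: it falls faster than 0.5 m/s (about 13 mm of free fall) with no finger on it (contact force between red_button and the fingers below 0.05 N and linear speed of red_button above 0.5 m/s).
It fails at once if another part leaves its compartment or falls over (height (world z) of any of yellow_button, green_button, red_lamp, selector above 0.075 m or height (world z) of any of yellow_button, green_button, red_lamp, selector below 0.035 m or angle between any of yellow_button, green_button, red_lamp, selector's own z axis and vertical above 0.6 rad).
It fails at once if a button in the tub is knocked over, or the tub is shoved (angle between any of counted0, counted1's own z axis and vertical above 0.6 rad or distance of tub from where it was at the start of the episode above 0.03 m).
It also fails if it takes over 72 s, if anything falls off the work surface, if the arm or the gripper's body presses on something with over 40 N, if the wrist force passes 120 N, or if a joint passes its speed limit or range.

### The arm

A 6-joint arm with a two-finger parallel gripper is mounted at the origin on the work surface. World frame = base frame: x ahead of the robot, y to its left, z up, the work surface at z = 0. Lengths are in m, angles in rad, forces in N, time in s.
With the tool pointing down it reaches from about 0.35 to 0.875 m from the base axis. Payload 4.2 kg.
Tool frame: the origin (TCP) lies between the finger pads; the fingertips stand 25 mm ahead of it and the grasp point (between the pads) lies 6 mm ahead of it; x points along the fingers, z is the direction in which the jaws open and shut, and the axes are right-handed (so a half turn about x gives the same grasp; the last joint's range is limited). The gripper opens to 85 mm and grips with 20 to 120 N. Pads are 22 mm wide; open, the fingers measure 114 mm over their backs; the gripper's body (76 mm by 85 mm) begins 54 mm behind the grasp point. The pads swing forward as they close: fully open they stand 13 mm farther back than shut.
Start: joints at [1.574, 0.385, 0.008, 0, -1.194, -0.259], TCP at [0.158, 0.605, 0.256] pointing down, gripper open.
Joint ranges: [-3.14, 3.14], [-1.21, 2.06], [-1.07, 1.41], [-3.16, 2.05], [-2.99, -0.16], [-3.1, 3.1]. Speed limits (rad/s): [2.79, 2.79, 3.14, 3.14, 3.14, 3.14].

### API

Orientations are given as a rotation vector (axis times angle).
In Python, from rig import r gives the robot as it stands.
- The arm moves only by the tool play_rows, never from a script. Its argument "moves" is text: rows parted by semicolons, each of 7 numbers parted by spaces: the turn, a rotation vector about the tool's x, y, z in rad, then the shift along the tool's x, y, z in cm, then the gripper command: -1 is shut, 1 is fully open, values between are in proportion. A call has 1 to 10 rows; each row shifts and turns the commanded pose from where the row before left it, along the tool's axes as they then stand; what a row does not reach is not made up. A row lasts 1/10 s, in which the tool goes at most 50 mm and 8.59 degrees, less where a joint would pass 70% of its speed; a pose out of reach is approached as far as the arm can. A call is refused whole if a number of a shift passes 5 or a number of a turn 0.15, either way. A call with a gripper value outside its range is refused whole. The fingers move at their own pace and stop on an object; the grip force is fixed at half the most. Time passes only in rows, so rows that do not move let the fingers close. It gives the time, the measured TCP pose, the force and the opening at its end, in the units of the state.
- r.state(): the state, without advancing time (a new reading comes with each control period).
- r.snapshot(name): name is "scene" or "top"; returns a dict with "color" (400x640x3 uint8, red, green, blue), "fovy" (degrees; the focal length in pixels is half the picture's height over the tangent of half this angle, whatever the lens; pixels are square), "cx", "cy" (the principal point, pixels), "xyz" and "orientation" of the camera in the world. Camera axes: x right, y up, looking along -z (the intrinsics and any distortion apply to the point x, -y, -z); pixel columns grow to the right and rows downward; lengths in m; the calibration is good to about 2 mm. A picture is of the moment at which its call begins. There is no depth.
- r.job_done(): hands the job in, once; it reports no verdict.
The state is a dict: "time_s": time; "qpos": joint angles; "qd": joint speeds; "joint_efforts": joint torques, N m; "eef_pos": TCP position; "tcp_rot": TCP orientation; "force": force on the tool from outside, world axes, zero at the start; "moment": the same for the moment, N m; "width": opening from 0.0 (shut) to 1.0 (fully open).
Only numpy, scipy, OpenCV 4.12 (cv2) and the standard library are available. Lean on these libraries where they do the work, as an engineer would, in place of code of your own. Each camera call takes 0.05 s, during which the arm holds its last target.

## Working session

There is one attempt and no reset: what is moved stays moved. The work goes in short steps, Python scripts to look and compute and a tool call to move; the robot and the scene stay as the last step left them, time stands still between calls to the robot, and variables do not carry over. Pictures are saved under pics/ and viewed, and the job is handed in when it is done.

Besides the shell and the picture viewer there is one more tool, called as a command line: name --argument value ..., lists and objects as JSON in quotes. play_rows: Moves the arm, as the interface text tells. Its arguments: {"type":"object","properties":{"moves":{"type":"string"}},"required":["moves"]}

```bash
mkdir -p pics; ls
python3 - <<'E'
from rig import r
import cv2,numpy as np
print(r.state())
for n in("scene","top"):
    s=r.snapshot(n); cv2.imwrite(f"pics/{n}0.png",s["color"][:,:,::-1])
    print({k:v for k,v in s.items() if k!="color"})
E
```

```text
pics
{'time_s': 0.0, 'qpos': array([ 1.57359431e+00,  3.85543322e-01,  6.59040677e-03, -5.27021603e-04,
       -1.19398700e+00, -2.58602197e-01]), 'qd': array([-3.87345759e-05, -1.35162902e-03,  7.39053389e-04,  7.27931574e-04,
       -3.17859653e-04, -1.40417693e-03]), 'joint_efforts': array([ 3.04202758e-04, -3.92290306e+01,  1.88391727e+01,  4.18626890e+00,
       -4.68288417e-03,  3.70310396e-07]), 'eef_pos': array([0.15797659, 0.60414081, 0.25521149]), 'tcp_rot': array([ 1.39343487,  1.07557227, -1.39641974]), 'force': array([-0.05359381, -0.4823375 , -0.57045163]), 'moment': array([ 0.04114293, -0.0227383 , -0.01348536]), 'width': 0.9992990648498168}
{'fovy': 45.53773162570573, 'cx': 315.76947150043355, 'cy': 199.4412573619555, 'xyz': array([0.22397496, 1.23328634, 1.03998091]), 'orientation': array([ 0.1590978 , -1.21567853, -2.60664968])}
{'fovy': 48.65082384104172, 'cx': 321.927544141541, 'cy': 188.8355276686833, 'xyz': array([0.44847999, 0.17498878, 1.48516811]), 'orientation': array([ 0.06418662, -0.04938759, -1.55607417])}
```

View pics/scene0.png

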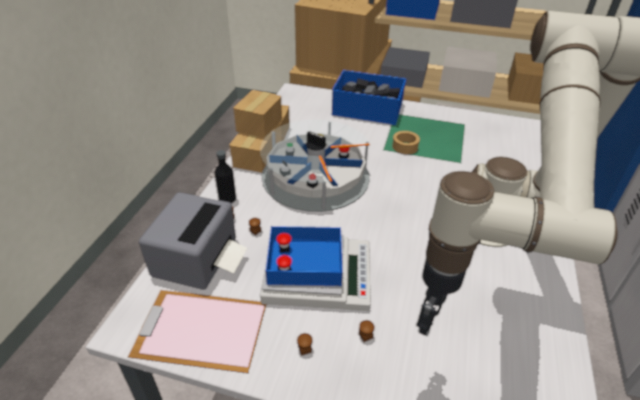

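View pics/top0.png

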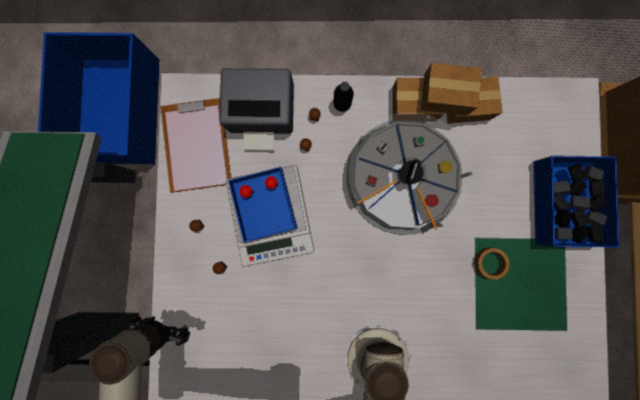

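```bash
cat > h.py <<'E'
import numpy as np
from scipy.spatial.transform import Rotation as R
def cam(s):
    f=200/np.tan(np.radians(s["fovy"]/2)); return f,R.from_rotvec(s["orientation"]).as_matrix()
def proj(s,P):
    f,M=cam(s); p=(np.atleast_2d(P)-s["xyz"])@M
    return np.c_[s["cx"]+f*p[:,0]/-p[:,2], s["cy"]-f*p[:,1]/-p[:,2]]
def unproj(s,uv,z):
    f,M=cam(s); uv=np.atleast_2d(uv)
    d=np.c_[(uv[:,0]-s["cx"])/f,-(uv[:,1]-s["cy"])/f,-np.ones(len(uv))]@M.T
    t=(z-s["xyz"][2])/d[:,2]; return s["xyz"]+d*t[:,None]
E
python3 - <<'E'
from rig import r
import cv2,pickle
s=r.snapshot("top");sc=r.snapshot("scene");pickle.dump((s,sc),open("s0.pkl","wb"))
im=s["color"][:,:,::-1]
a=im[110:245,335:475];cv2.imwrite("pics/carz.png",cv2.resize(a,None,fx=4.2,fy=4.2,interpolation=cv2.INTER_CUBIC))
a=im[155:275,215:325];cv2.imwrite("pics/scz.png",cv2.resize(a,None,fx=5,fy=5,interpolation=cv2.INTER_CUBIC))
a=sc["color"][110:215,250:385,::-1];cv2.imwrite("pics/carz2.png",cv2.resize(a,None,fx=5,fy=5,interpolation=cv2.INTER_CUBIC))
E
```

```text
(no output)
```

View pics/carz.png

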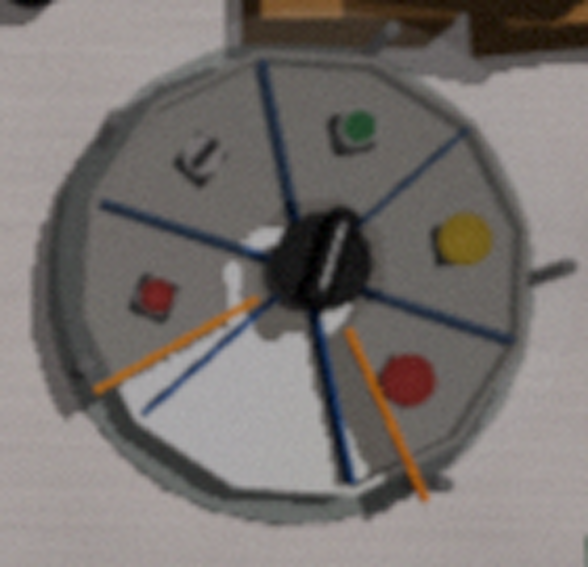

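View pics/scz.png

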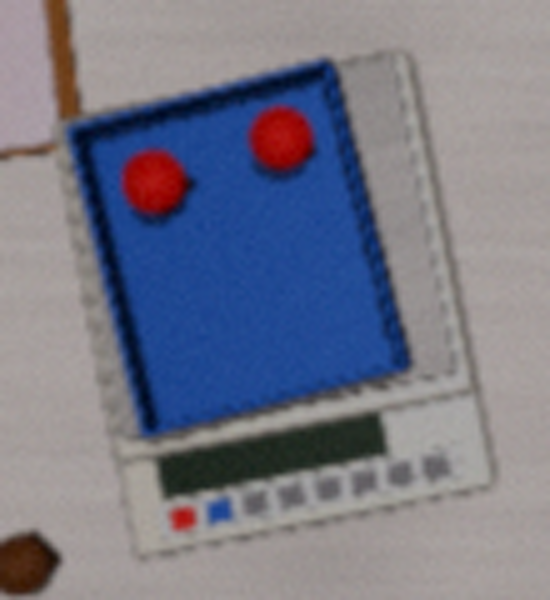

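View pics/carz2.png

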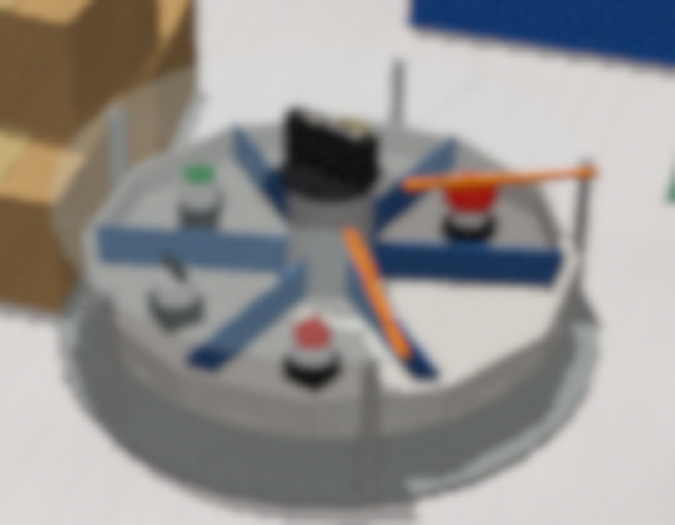

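```bash
cat > fit.py <<'E'
import pickle,numpy as np,cv2
from h import *
from scipy.optimize import least_squares
s,sc=pickle.load(open("s0.pkl","rb"))
up=lambda p,k,o:(np.array(p)+.5)/k-.5+np.array(o)
def polar(r,a,z): a=np.radians(a);return [r*np.cos(a),r*np.sin(a),z]
def W(p,P): # p x,y,yaw
    P=np.array(P);c,n=np.cos(p[2]),np.sin(p[2]);return np.c_[p[0]+c*P[:,0]-n*P[:,1],p[1]+n*P[:,0]+c*P[:,1],P[:,2]]
uv=up([(258,299),(97,389),(350,330),(424,498),(148,410),(349,480),(510,341),(465,132),(263,65),(103,205)],4.2,(335,110))
P=[polar(52,138,124),polar(192,138,124),polar(52,222,124),polar(192,222,124)]+[polar(164,a,82) for a in(150,210,270,330,30,90)]
P=np.array(P)/1e3
# also scene view points (orange ends, wall ends)
uv2=up([(348,231),(404,356),(406,186),(594,173),(560,252),(432,374)],5,(250,110))
P2=np.array([polar(52,138,124),polar(192,138,124),polar(52,222,124),polar(192,222,124),polar(164,210,82),polar(164,150,82)])/1e3
def res(p): return np.r_[(proj(s,W(p,P))-uv).ravel(),0.7*(proj(sc,W(p,P2))-uv2).ravel()]
o=least_squares(res,[.5,0,0],loss="soft_l1"); print("indexer",o.x,np.degrees(o.x[2]));print(res(o.x).reshape(-1,2).round(1).tolist())
# tub: top rim corners z=115mm
t=up([(68,130),(332,62),(410,367),(145,437)],5,(215,155))
T=np.array([[.1,.085,.115],[.1,-.085,.115],[-.1,-.085,.115],[-.1,.085,.115]])
q=least_squares(lambda p:(proj(s,W(p,T))-t).ravel(),[.5,.4,.3]);print("tub",q.x,q.fun.round(1))
Cb=up([(155,183),(281,139)],5,(215,155)); print("counted",unproj(s,Cb,.064+.045)); print("pred",W(q.x,[[.055,.04,0],[.055,-.04,0]]))
Rb=up([(409,380)],4.2,(335,110)); b=unproj(s,Rb,.095)[0];d=b[:2]-o.x[:2];print("red",b,np.hypot(*d),np.degrees(np.arctan2(d[1],d[0])-o.x[2])%360)
print("pick",W(o.x,[[-.115,0,.05]]),np.hypot(*o.x[:2]))
E
python3 fit.py
```

```text
indexer [ 0.60088179 -0.08337623 -0.31525511] -18.062787270389588
[[-0.4, 0.1], [-1.7, 0.7], [-0.8, -0.1], [0.2, 1.9], [-0.7, 0.8], [0.8, 1.0], [0.9, -0.1], [0.6, -0.5], [-0.1, -0.9], [-0.3, -0.8], [-0.6, -0.4], [-0.9, -0.4], [-0.8, -0.7], [0.6, -0.7], [-0.0, -0.5], [0.2, -0.9]]
tub [0.49745823 0.37278524 0.27090427] [-0.1 -0.5 -0.1 -0.7  0.3  0.6 -0.1  0.6]
counted [[0.53760606 0.426908   0.109     ]
 [0.56624337 0.34877073 0.109     ]]
pred [[0.53974823 0.42604457 0.        ]
 [0.56115645 0.34896223 0.        ]]
red [ 0.51856716 -0.15702906  0.095     ] 0.11045559730150847 239.88407651081081
pick [[ 0.4915493  -0.04771944  0.05      ]] 0.6066387097885624
```

```bash
cat >> h.py <<'E'
def yaw(st):
    M=R.from_rotvec(st["tcp_rot"]).as_matrix(); return M,np.degrees(np.arctan2(M[1,2],M[0,2]))
def plan(st,target,yawdeg):
    """full delta in tool axes to target TCP pos with tool x straight down and tool z at yawdeg (mod 180 nearest)"""
    M,y0=yaw(st); 
    yd=y0+((yawdeg-y0+90)%180-90)
    a=np.radians(yd); Z=np.array([np.cos(a),np.sin(a),0]);X=np.array([0,0,-1.]);T=np.c_[X,np.cross(Z,X),Z]
    return (M.T@(np.array(target)-st["eef_pos"])*100).round(2), R.from_matrix(M.T@T).as_rotvec().round(4), yd
E
python3 - <<'E'
from rig import r
from h import *
st=r.state();M,y=yaw(st);print(M.round(3),y)
print(plan(st,[.601,-.0834,.25],72))
E
```

```text
[[-0.     0.967 -0.253]
 [-0.001 -0.253 -0.967]
 [-1.     0.     0.001]] -104.66367457164912
(array([ 0.65, 60.26, 55.32]), array([ 0.0582,  0.0013, -0.0002]), np.float64(-107.99999999999997))
```

play_rows --moves "0 0 0 0 1.5 1.4 1;0 0 0 0 3 2.75 1;0 0 0 0 3 2.75 1;0 0 0 0 3 2.75 1;0 0 0 0 3 2.75 1;0 0 0 0 3 2.75 1;0 0 0 0 3 2.75 1;0 0 0 0 3 2.75 1;0 0 0 0 3 2.75 1;0 0 0 0 3 2.75 1"

```text
time_s: 1.2
eef_pos: [0.3682, 0.278, 0.2564]
tcp_rot: [1.395, 1.078, -1.395]
force: [0.5, 0.5, 1.0]
width: 1.002
```

play_rows --moves "0 0 0 0 3 2.75 1;0 0 0 0 3 2.75 1;0 0 0 0 3 2.75 1;0 0 0 0 3 2.75 1;0 0 0 0 3 2.75 1;0 0 0 0 3 2.75 1;0 0 0 0 3 2.75 1;0.058 0 0 0 3 2.75 1;0 0 0 0 3 2.75 1;0 0 0 0 1.5 1.4 1"

```text
time_s: 2.2
eef_pos: [0.5752, -0.0499, 0.2557]
tcp_rot: [1.438, 1.043, -1.439]
force: [-0.1, 0.9, -0.4]
width: 1.003
```

```bash
cat > look.py <<'E'
import sys,cv2,pickle
from rig import r
from h import *
n=sys.argv[1]
s=r.snapshot("top");sc=r.snapshot("scene");pickle.dump((s,sc),open(f"{n}.pkl","wb"))
def z(im,x,y,w,h): return cv2.resize(im[y:y+h,x:x+w,::-1],(400,400*h//w),interpolation=cv2.INTER_CUBIC)
if len(sys.argv)>2 and sys.argv[2]=="tub": A=z(s["color"],215,150,130,130);B=z(sc["color"],250,215,130,130)
else: A=z(s["color"],335,110,140,140);B=z(sc["color"],250,90,140,140)
cv2.imwrite(f"pics/{n}.png",np.hstack([A,B]))
E
python3 look.py a1
python3 - <<'E'
from rig import r
from h import *
st=r.state();M,y=yaw(st);print(st["eef_pos"],M[:,0].round(3),y,np.degrees(st["qpos"]).round(1),st["width"])
print(plan(st,[.601,-.0834,.171],72))
E
```

```text
[ 0.57491915 -0.04959165  0.25540929] [-0.001 -0.    -1.   ] -108.19835008180499 [ 11.2  17.4  -6.5   0.  -66.1  60.6] 1.0005363304195796
(array([8.44, 3.54, 2.39]), array([-0.0035,  0.0007,  0.0009]), np.float64(-108.00000000000003))
```

View pics/a1.png

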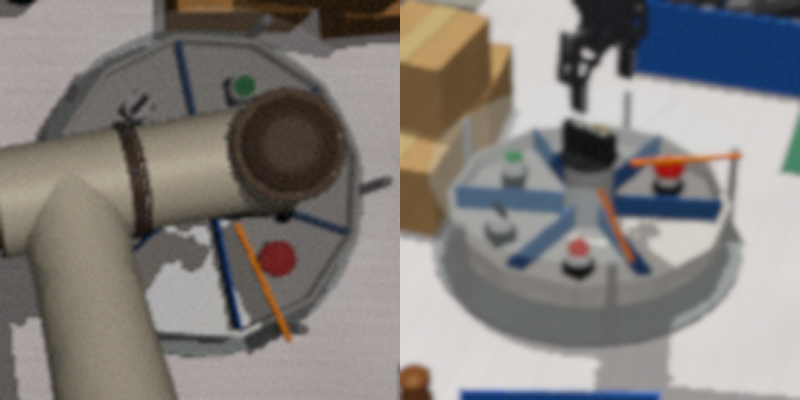

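play_rows --moves "0 0 0 0 1.8 1.2 1;0 0 0 0 1.7 1.2 1;0 0 0 1 0 0 1;0 0 0 1.5 0 0 1;0 0 0 1.5 0 0 1;0 0 0 0 0 0 1"

```text
time_s: 2.9
eef_pos: [0.5978, -0.0799, 0.2135]
tcp_rot: [1.433, 1.049, -1.441]
force: [0.1, 0.5, 0.4]
width: 1.002
```

```bash
python3 look.py a2
python3 - <<'E'
from rig import r
from h import *
st=r.state();print(plan(st,[.601,-.0834,.171],72))
E
```

```text
(array([4.53, 0.23, 0.26]), array([0.0015, 0.0005, 0.0007]), np.float64(-108.0))
```

View pics/a2.png

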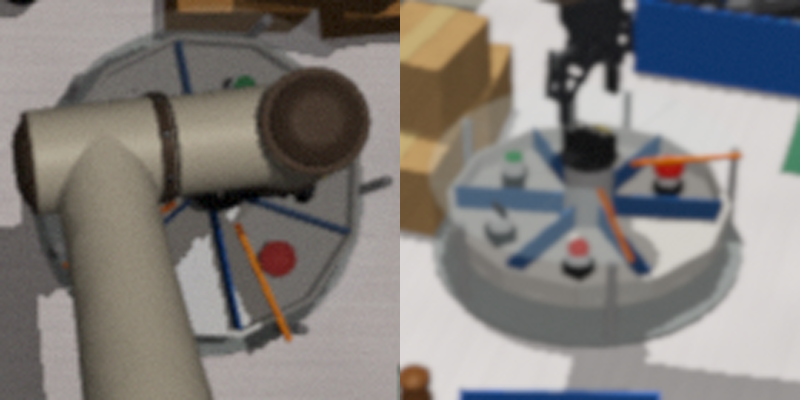

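play_rows --moves "0 0 0 1.5 0.2 0.25 1;0 0 0 1.5 0 0 1;0 0 0 1.2 0 0 1;0 0 0 0.3 0 0 1;0 0 0 0 0 0 1;0 0 0 0 0 0 0;0 0 0 0 0 0 -0.2;0 0 0 0 0 0 -0.42;0 0 0 0 0 0 -0.42;0 0 0 0 0 0 -0.42"

```text
time_s: 4.0
eef_pos: [0.6013, -0.084, 0.1715]
tcp_rot: [1.437, 1.044, -1.436]
force: [-0.2, -0.7, -0.6]
width: 0.291
```

```bash
python3 look.py a3
python3 - <<'E'
from rig import r
from h import *
st=r.state();print(plan(st,[.601,-.0834,.171],72),st["force"],st["moment"])
E
```

```text
(array([ 0.04, -0.04, -0.05]), array([ 0.0004, -0.    , -0.0001]), np.float64(-108.0)) [ 0.26883252  0.48568092 -0.03563122] [0.0048137  0.02708971 0.04340322]
```

View pics/a3.png

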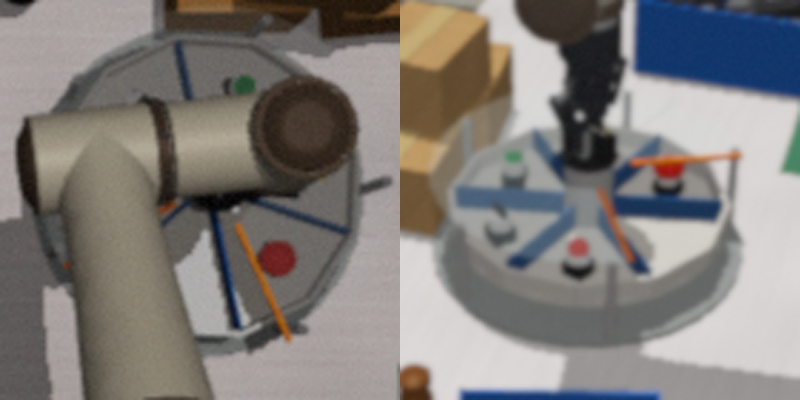

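Fingers straddle the bar with no contact; now I grip.

play_rows --moves "0 0 0 0 0 0 -0.48;0 0 0 0 0 0 -0.52;0 0 0 0 0 0 -0.55;0 0 0 0 0 0 -0.57;0 0 0 0 0 0 -0.6;0 0 0 0 0 0 -0.6"

```text
time_s: 4.7
eef_pos: [0.6009, -0.0848, 0.1714]
tcp_rot: [1.436, 1.043, -1.438]
force: [-0.4, -5.7, 1.2]
width: 0.204
```

play_rows --moves "0.04 0 0 0 0 0 -1;0.07 0 0 0 0 0 -1;0.08 0 0 0 0 0 -1;0.08 0 0 0 0 0 -1;0.08 0 0 0 0 0 -1;0.08 0 0 0 0 0 -1;0.08 0 0 0 0 0 -1;0.08 0 0 0 0 0 -1;0.08 0 0 0 0 0 -1;0.08 0 0 0 0 0 -1"

```text
time_s: 5.7
eef_pos: [0.6009, -0.0849, 0.1715]
tcp_rot: [1.938, 0.498, -1.94]
force: [-1.3, -5.2, 0.9]
width: 0.199
```

play_rows --moves "0.08 0 0 0 0 0 -1;0.08 0 0 0 0 0 -1;0.08 0 0 0 0 0 -1;0.04 0 0 0 0 0 -1;0.02 0 0 0 0 0 -1;0 0 0 0 0 0 -1;0 0 0 0 0 0 -1"

```text
time_s: 6.4
eef_pos: [0.6009, -0.0849, 0.1715]
tcp_rot: [2.111, 0.218, -2.113]
force: [-1.4, -5.7, 0.9]
width: 0.2
```

```bash
python3 look.py a4
python3 - <<'E'
from rig import r
from h import *
st=r.state();print(plan(st,[.601,-.0834,.171],12),st["force"],st["moment"],np.degrees(st["qpos"]).round(1))
E
```

```text
(array([ 0.05, -0.14, -0.04]), array([-0.0029,  0.0009, -0.0009]), np.float64(-168.00000000000003)) [-1.16491559 -5.80544593  0.64500501] [-1.46070897  0.22026275 -0.05675602] [  7.2  24.3  -8.9   0.1 -56.8   4.6]
```

View pics/a4.png

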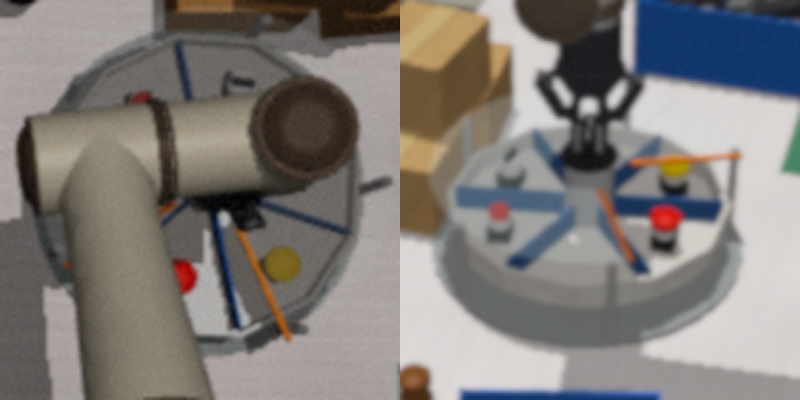

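play_rows --moves "0 0 0 0 0 0 -0.4;0 0 0 0 0 0 -0.1;0 0 0 0 0 0 0.4;0 0 0 0 0 0 0.4;0 0 0 -1 0 0 0.4;0 0 0 -2 0 0 0.4;0 0 0 -3 0 0 0.4;0 0 0 -3 0 0 0.4;0 0 0 -1 0 0 0.4;0 0 0 0 0 0 0.4"

```text
time_s: 7.5
eef_pos: [0.602, -0.0839, 0.2737]
tcp_rot: [2.117, 0.22, -2.107]
force: [-0.8, -1.2, -0.9]
width: 0.705
```

```bash
python3 look.py a5
python3 - <<'E'
from rig import r
from h import *
st=r.state();print(st["eef_pos"],st["width"],np.degrees(st["qpos"]).round(1));print(plan(st,[.4915,-.0477,.2],-18),plan(st,[.4915,-.0477,.2],72))
E
```

```text
[ 0.60057294 -0.08381482  0.27034954] 0.7050849290763358 [  7.3  19.8  -0.9  -0.1 -69.4   4.6]
(array([ 7.06, -5.77,  9.92]), array([0.5209, 0.0017, 0.0006]), np.float64(-198.0)) (array([ 7.06, -5.77,  9.92]), array([-1.0499e+00,  8.0000e-04,  1.6000e-03]), np.float64(-108.00000000000003))
```

View pics/a5.png

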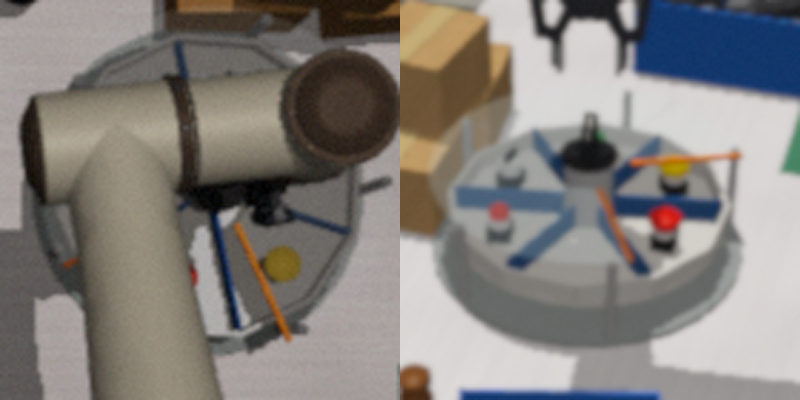

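Run:
```python
import pickle,cv2
from h import *
s,sc=pickle.load(open("a5.pkl","rb"))
im=sc["color"].astype(int);m=((im[...,0]>150)&(im[...,1]<70)&(im[...,2]<70)).astype(np.uint8)
m[:, :330]=0;m[190:]=0;m[:,370:]=0;m[:140]=0
v,u=np.nonzero(m);print(len(u),u.mean(),v.mean(),u.min(),u.max(),v.min(),v.max())
print(unproj(sc,[[u.mean(),v.mean()]],.0925))
for p in [(.4915,-.0477),(.496,-.0492)]: print(proj(sc,[p+(.0925,)]))
# sanity: same on the counted buttons and initial image
s0,sc0=pickle.load(open("s0.pkl","rb"))
im=sc0["color"].astype(int);m=((im[...,0]>150)&(im[...,1]<70)&(im[...,2]<70)).astype(np.uint8)
n,l,st,c=cv2.connectedComponentsWithStats(m)
for i in range(1,n):
  if st[i,4]>15: print(st[i],c[i],unproj(sc0,[c[i]],.0925 if c[i][1]<200 else .1065))
```

```text
55 343.2 165.85454545454544 339 348 162 169
[[ 0.48946946 -0.04670405  0.0925    ]]
[[342.68534174 165.58410322]]
[[341.4973083  165.10383875]]
[340 147   9   4  25] [343.88 148.16] [[ 0.51238444 -0.15089185  0.0925    ]]
[277 234  14  10 113] [283.46902655 238.43362832] [[0.56308641 0.3524756  0.1065    ]]
[278 256  12  11 109] [283.75229358 261.26605505] [[0.53437283 0.43271344 0.1065    ]]
```

play_rows --moves "0 0 0 0 -0.8 1.4 0.4;0 0 0 0 -1 1.7 0.4;0 0 0 0 -1 1.7 0.4;0 0 0 0 -1 1.7 0.4;0 0 0 0 -1 1.7 0.4;0 0 0 0 -0.97 1.72 0.4;0.1 0 0 0 0 0 0.4;0.14 0 0 0 0 0 0.4;0.14 0 0 0 0 0 0.4;0.14 0 0 0 0 0 0.4"

```text
time_s: 8.6
eef_pos: [0.4913, -0.0479, 0.2695]
tcp_rot: [-2.046, 0.331, 2.053]
force: [0.5, 0.9, 0.6]
width: 0.698
```

play_rows --moves "0 0 0 2 0 0 0.4;0 0 0 3 0 0 0.4;0 0 0 2 0 0 0.4;0 0 0 0 0 0 0.4;0 0 0 0 0 0 0.4"

```text
time_s: 9.1
eef_pos: [0.492, -0.0481, 0.2007]
tcp_rot: [-2.051, 0.325, 2.055]
force: [-0.8, -0.2, 0.5]
width: 0.703
```

```bash
python3 look.py a6
python3 - <<'E'
from rig import r
from h import *
st=r.state();print(st["eef_pos"],st["width"],np.degrees(st["qpos"]).round(1));print(plan(st,[.492,-.0477,.095],-18))
E
```

```text
[ 0.49288205 -0.04788855  0.20210785] 0.7013068211679718 [ 13.3  12.3 -22.1   0.  -55.6 -31.2]
(array([1.071e+01, 1.000e-02, 1.000e-01]), array([ 0.0014, -0.0014,  0.0004]), np.float64(162.0))
```

View pics/a6.png

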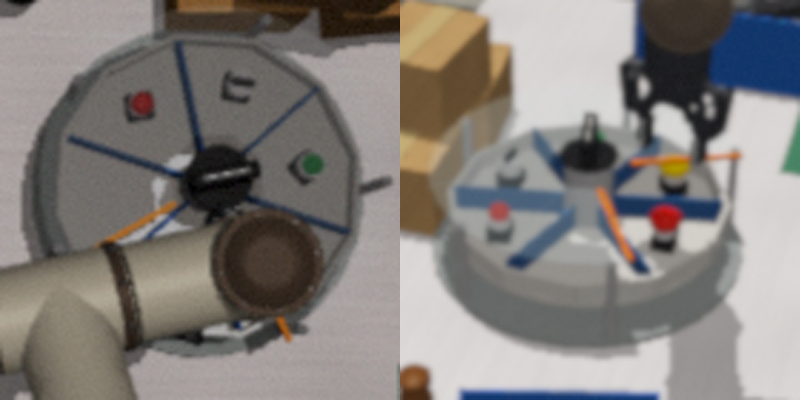

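play_rows --moves "0 0 0 2 0 0.1 0.4;0 0 0 2.5 0 0 0.4;0 0 0 2.5 0 0 0.4;0 0 0 2 0 0 0.4;0 0 0 1.5 0 0 0.4;0 0 0 0.6 0 0 0.4;0 0 0 0 0 0 0.4;0 0 0 0 0 0 0.4"

```text
time_s: 10.0
eef_pos: [0.4922, -0.0475, 0.0914]
tcp_rot: [-2.055, 0.323, 2.05]
force: [-0.1, 0.1, -0.1]
width: 0.701
```

```bash
python3 look.py a7
python3 - <<'E'
from rig import r
from h import *
st=r.state();print(st["eef_pos"],st["width"],st["force"]);print(plan(st,[.492,-.0477,.091],-18))
E
```

```text
[ 0.49211845 -0.04748143  0.09143933] 0.7013475331311622 [ 0.0206664  -0.34560985 -0.61278015]
(array([0.04, 0.02, 0.  ]), array([ 0.0013, -0.0022,  0.0012]), np.float64(162.0))
```

View pics/a7.png

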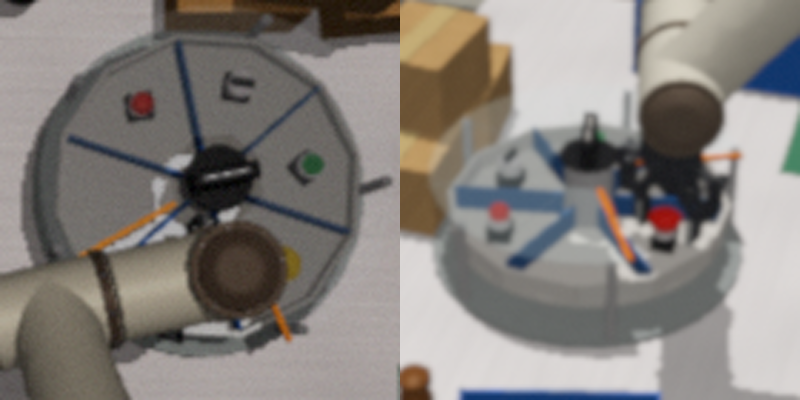

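Run:
```python
import pickle,cv2
from h import *
s,sc=pickle.load(open("a7.pkl","rb"))
for p in [(.492,-.0477,.0925),(.492,-.0477,.05)]: print(proj(sc,[p]))
a=sc["color"][120:190,305:395,::-1];cv2.imwrite("pics/a7z.png",cv2.resize(a,None,fx=8,fy=8,interpolation=cv2.INTER_CUBIC))
```

```text
[[342.54144628 165.55849388]]
[[341.96215926 175.5932177 ]]
```

View pics/a7z.png

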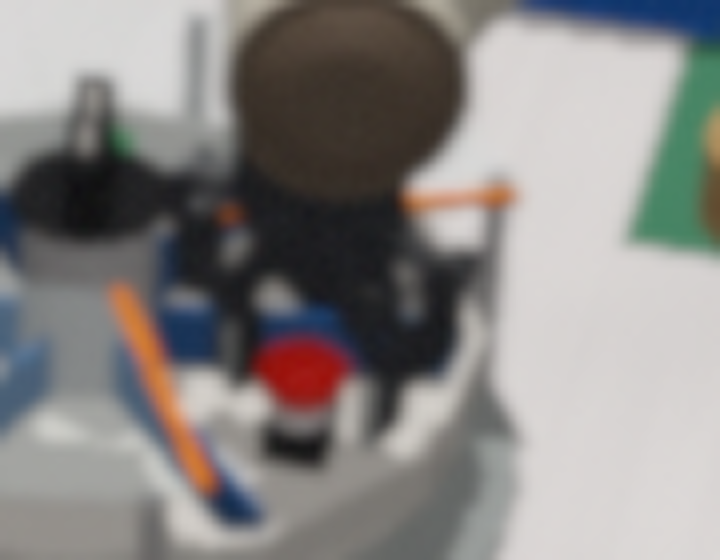

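play_rows --moves "0 0 0 0 0 0 0.2;0 0 0 0 0 0 0.1;0 0 0 0 0 0 0;0 0 0 0 0 0 -0.1;0 0 0 0 0 0 -1;0 0 0 0 0 0 -1;0 0 0 0 0 0 -1"

```text
time_s: 10.8
eef_pos: [0.4918, -0.0476, 0.0911]
tcp_rot: [-2.054, 0.323, 2.052]
force: [-0.4, -0.2, 5.5]
width: 0.441
```

Run:
```python
from rig import r
import cv2
from h import *
st=r.state();print(st["eef_pos"],st["width"],st["force"])
sc=r.snapshot("scene")
a=sc["color"][120:190,305:395,::-1];cv2.imwrite("pics/a8z.png",cv2.resize(a,None,fx=8,fy=8,interpolation=cv2.INTER_CUBIC))
```

```text
[ 0.4917902  -0.04760769  0.09107032] 0.4412027065886248 [-0.39866404 -0.24711054  5.46140374]
```

View pics/a8z.png

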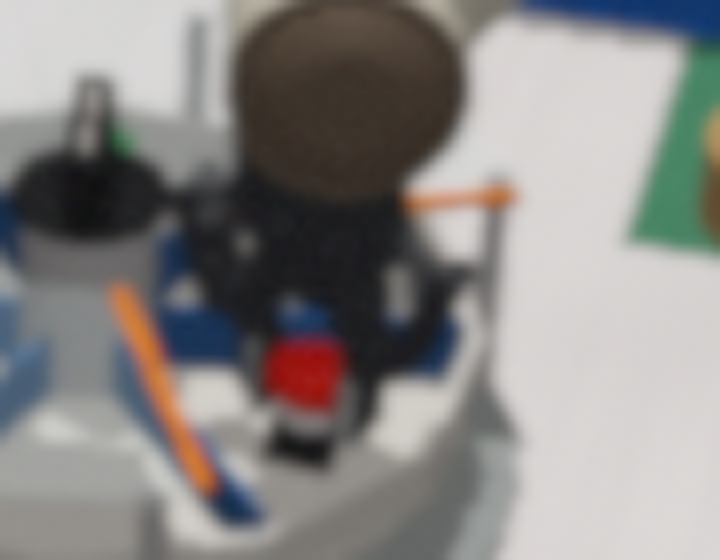

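play_rows --moves "0 0 0 -0.5 0 0 -1;0 0 0 -1.5 0 0 -1;0 0 0 -2 0 0 -1;0 0 0 -2 0 0 -1;0 0 0 -2 0 0 -1;0 0 0 -2 0 0 -1;0 0 0 -2 0 0 -1;0 0 0 -1 0 0 -1;0 0 0 0 0 0 -1"

```text
time_s: 11.75
eef_pos: [0.4917, -0.0475, 0.2214]
tcp_rot: [-2.055, 0.323, 2.05]
force: [-0.1, -0.6, -1.0]
width: 0.444
```

Run:
```python
from rig import r
import cv2
from h import *
sc=r.snapshot("scene");st=r.state();print(st["eef_pos"],st["width"],st["force"],np.degrees(st["qpos"]).round(1))
a=sc["color"][80:200,255:395,::-1];cv2.imwrite("pics/a9z.png",cv2.resize(a,None,fx=5,fy=5,interpolation=cv2.INTER_CUBIC))
import math
c,s=math.cos(.2709),math.sin(.2709)
x,y=.4975+c*-.045,.3728+s*-.045;print(x,y)
print(plan(st,[x,y,.22],105.5),plan(st,[x,y,.22],15.5))
```

```text
[ 0.49101374 -0.04754654  0.22017604] 0.4443303916016386 [-0.29967859  0.11193101 -0.57726618] [ 13.4  11.  -20.7  -0.  -58.2 -31.3]
0.4541411298499859 0.3607580574941493
(array([  0.04, -37.71,  16.09]), array([9.87e-01, 4.00e-04, 4.00e-04]), np.float64(105.5)) (array([  0.04, -37.71,  16.09]), array([-5.838e-01,  0.000e+00,  5.000e-04]), np.float64(195.5))
```

View pics/a9z.png

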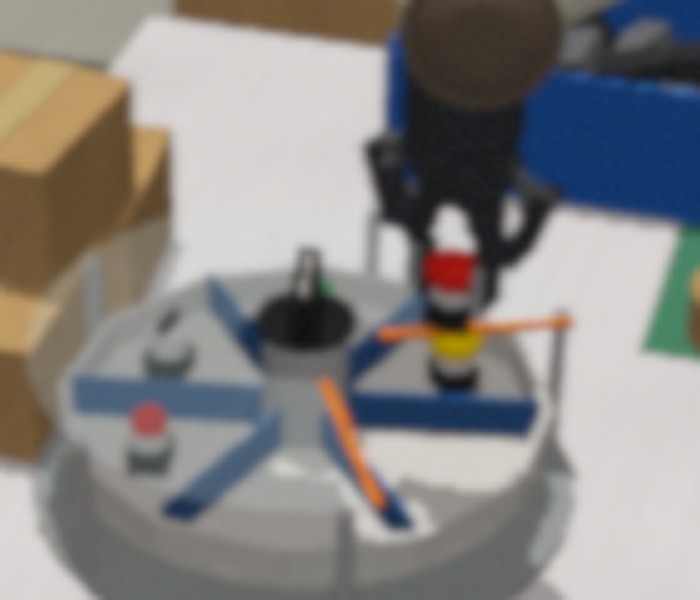

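play_rows --moves "0 0 0 0 -1.2 0.51 -1;0 0 0 0 -2.5 1.07 -1;0 0 0 0 -2.5 1.07 -1;0 0 0 0 -2.5 1.07 -1;0 0 0 0 -2.5 1.07 -1;0 0 0 0 -2.5 1.07 -1;0 0 0 0 -2.5 1.07 -1;0 0 0 0 -2.5 1.07 -1;0 0 0 0 -2.5 1.07 -1;0 0 0 0 -2.5 1.07 -1"

```text
time_s: 12.8
eef_pos: [0.4667, 0.2104, 0.2189]
tcp_rot: [-2.051, 0.326, 2.056]
force: [0.9, 0.0, -1.2]
width: 0.441
```

play_rows --moves "0 0 0 0 -2.5 1.07 -1;0 0 0 0 -2.5 1.07 -1;0 0 0 0 -2.5 1.07 -1;0 0 0 0 -2.5 1.07 -1;0 0 0 0 -2.5 1.07 -1;0 0 0 0 -1.5 0.6 -1;0.06 0 0 0 0 0 -1;0.12 0 0 0 0 0 -1;0.12 0 0 0 0 0 -1;0.12 0 0 0 0 0 -1"

```text
time_s: 13.8
eef_pos: [0.4537, 0.3604, 0.2192]
tcp_rot: [-1.791, 0.695, 1.793]
force: [0.1, 0.4, 0.4]
width: 0.441
```

play_rows --moves "0.12 0 0 0 0 0 -1;0.12 0 0 0 0 0 -1;0.12 0 0 0 0 0 -1;0.12 0 0 0 0 0 -1;0.08 0 0 0 0 0 -1;0 0 0 0 0 0 -1;0 0 0 0 0 0 -1"

```text
time_s: 14.5
eef_pos: [0.454, 0.3604, 0.2196]
tcp_rot: [-1.412, 1.065, 1.412]
force: [0.7, 0.4, -1.3]
width: 0.443
```

```bash
python3 look.py b1 tub
python3 - <<'E'
from rig import r
from h import *
st=r.state();print(st["eef_pos"],st["width"],np.degrees(st["qpos"]).round(1));print(plan(st,[.4541,.3608,.12],105.5))
E
```

```text
[0.45412493 0.36049944 0.21994273] 0.43783951872290616 [  54.4   19.3   -9.2   -0.   -61.6 -128.5]
(array([ 9.99, -0.01,  0.03]), array([ 0.0084, -0.0005, -0.0007]), np.float64(105.5))
```

View pics/b1.png

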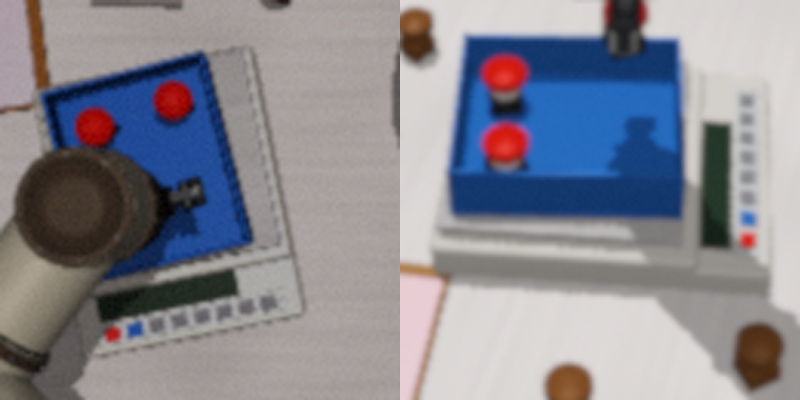

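Over the tub's free half, with room on all sides. I lower it to about 15 mm above the floor.

play_rows --moves "0 0 0 1.5 0 0 -1;0 0 0 2 0 0 -1;0 0 0 2 0 0 -1;0 0 0 2 0 0 -1;0 0 0 1.5 0 0 -1;0 0 0 1 0 0 -1;0 0 0 0.3 0 0 -1;0 0 0 0.2 0 0 -1;0 0 0 0 0 0 -1;0 0 0 0 0 0 -1"

```text
time_s: 15.6
eef_pos: [0.4546, 0.361, 0.1161]
tcp_rot: [-1.411, 1.063, 1.411]
force: [0.6, -0.5, -0.1]
width: 0.439
```

```bash
python3 look.py b2 tub
python3 - <<'E'
from rig import r
from h import *
st=r.state();print(st["eef_pos"],st["width"],st["force"]);print(plan(st,[.4541,.3608,.1051],105.5))
E
```

```text
[0.45453308 0.36089782 0.1160348 ] 0.4404819749463745 [-0.4324439   0.13609314 -0.29627751]
(array([1.09, 0.05, 0.  ]), array([0.0074, 0.0008, 0.0012]), np.float64(105.5))
```

View pics/b2.png

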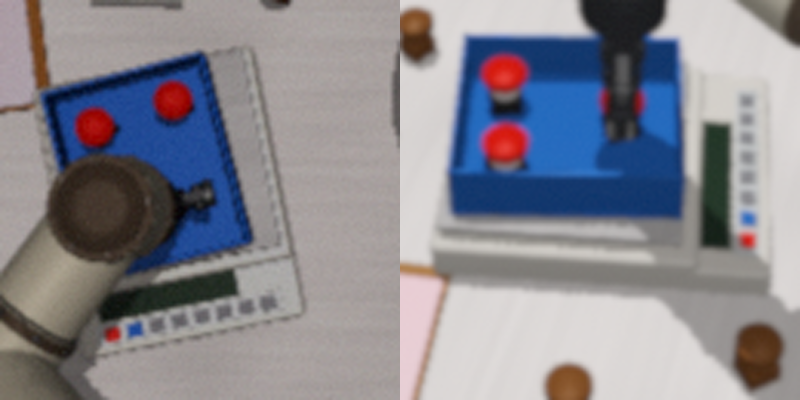

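Down in small steps, watching the force.

play_rows --moves "0 0 0 0.3 0 0 -1;0 0 0 0.3 0 0 -1;0 0 0 0.2 0 0 -1;0 0 0 0.1 0 0 -1;0 0 0 0 0 0 -1;0 0 0 0 0 0 -1"

```text
time_s: 16.3
eef_pos: [0.4543, 0.3606, 0.1063]
tcp_rot: [-1.411, 1.065, 1.411]
force: [-0.3, 0.4, -1.3]
width: 0.444
```

play_rows --moves "0 0 0 0.1 0 0 -1;0 0 0 0 0 0 -1;0 0 0 0 0 0 -1"

```text
time_s: 16.6
eef_pos: [0.4543, 0.3606, 0.1053]
tcp_rot: [-1.411, 1.065, 1.411]
force: [0.5, -0.1, -0.7]
width: 0.444
```

play_rows --moves "0 0 0 0.1 0 0 -1;0 0 0 0 0 0 -1;0 0 0 0 0 0 -1"

```text
time_s: 16.9
eef_pos: [0.4545, 0.3607, 0.1051]
tcp_rot: [-1.411, 1.064, 1.411]
force: [-0.1, -1.3, 5.1]
width: 0.441
```

play_rows --moves "0 0 0 0 0 0 -0.1;0 0 0 0 0 0 0;0 0 0 0 0 0 0.1;0 0 0 0 0 0 0.3;0 0 0 0 0 0 0.4;0 0 0 0 0 0 0.4"

```text
time_s: 17.5
eef_pos: [0.4543, 0.3606, 0.1041]
tcp_rot: [-1.411, 1.065, 1.411]
force: [0.7, 0.9, 0.7]
width: 0.697
```

```bash
python3 look.py b3 tub; python3 -c "
from rig import r
st=r.state();print(st['eef_pos'],st['width'],st['force'])"
```

```text
[0.45427778 0.36064052 0.10420803] 0.6939574982266381 [ 0.17276628 -0.72060549 -0.24789327]
```

View pics/b3.png

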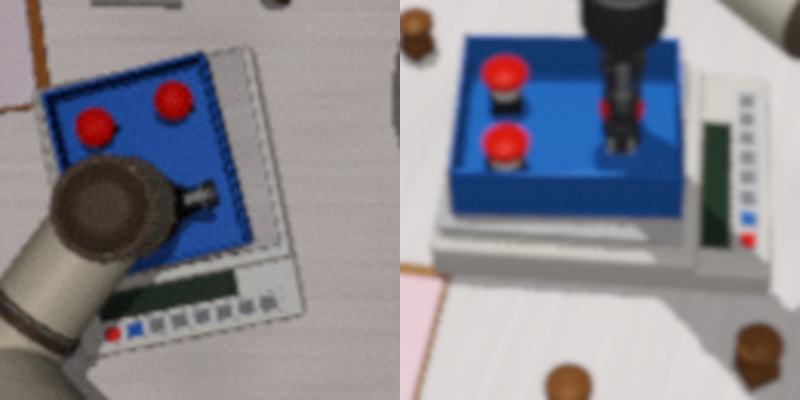

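play_rows --moves "0 0 0 -0.5 0 0 0.4;0 0 0 -1.5 0 0 0.4;0 0 0 -2 0 0 0.4;0 0 0 -3 0 0 0.4;0 0 0 -3 0 0 0.4;0 0 0 -3 0 0 0.4;0 0 0 -2 0 0 0.4;0 0 0 0 0 -2 0.4;0 0 0 0 0 -3 0.4;0 0 0 0 0 -4 0.4"

```text
time_s: 18.6
eef_pos: [0.4786, 0.2731, 0.2536]
tcp_rot: [-1.412, 1.065, 1.413]
force: [0.8, 0.1, 0.1]
width: 0.702
```

play_rows --moves "0 0 0 0 0 -4 0.4;0 0 0 0 0 -4 0.4;0 0 0 0 0 -3 0.4;0 0 0 0 0 -2 0.4;0 0 0 0 0 0 0.4;0 0 0 0 0 0 0.4"

```text
time_s: 19.2
eef_pos: [0.5143, 0.1482, 0.2538]
tcp_rot: [-1.409, 1.067, 1.41]
force: [-0.0, -0.3, -0.6]
width: 0.702
```

```bash
python3 look.py c1 tub;python3 look.py c2
python3 - <<'E'
import pickle,cv2
from h import *
def W(p,P):
    P=np.array(P);c,n=np.cos(p[2]),np.sin(p[2]);return np.c_[p[0]+c*P[:,0]-n*P[:,1],p[1]+n*P[:,0]+c*P[:,1],P[:,2]]
for nm in ("s0","c1"):
  for i,s in enumerate(pickle.load(open(nm+".pkl","rb"))):
    im=s["color"].astype(int);m=((im[...,0]>150)&(im[...,1]<70)&(im[...,2]<70)).astype(np.uint8)
    n,l,st,c=cv2.connectedComponentsWithStats(m)
    for k in range(1,n):
        if st[k,4]>30:
            w=unproj(s,[c[k]],.1065)[0]; d=w[:2]-[.4975,.3728];cs,sn=np.cos(.2709),np.sin(.2709)
            print(nm,"top" if i==0 else "scene",st[k,4],c[k].round(1),"tub xy",round(cs*d[0]+sn*d[1],3),round(-sn*d[0]+cs*d[1],3))
E
```

```text
s0 top 50 [270.7 181.7] tub xy 0.062 -0.042
s0 top 51 [245.3 190.4] tub xy 0.056 0.042
s0 scene 113 [283.5 238.4] tub xy 0.058 -0.037
s0 scene 109 [283.8 261.3] tub xy 0.052 0.048
c1 top 59 [270.7 181.8] tub xy 0.062 -0.041
c1 top 59 [245.5 190.5] tub xy 0.056 0.042
c1 scene 113 [283.5 238.4] tub xy 0.058 -0.037
c1 scene 99 [321.5 249.7] tub xy -0.048 0.003
c1 scene 108 [283.7 261.2] tub xy 0.052 0.048
```

View pics/c1.png

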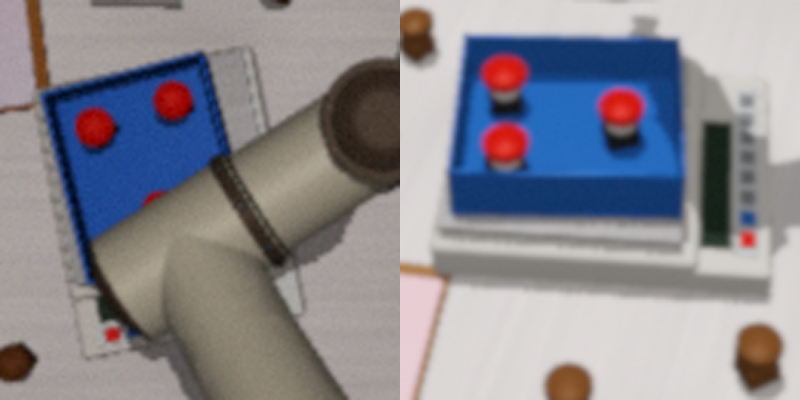

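View pics/c2.png

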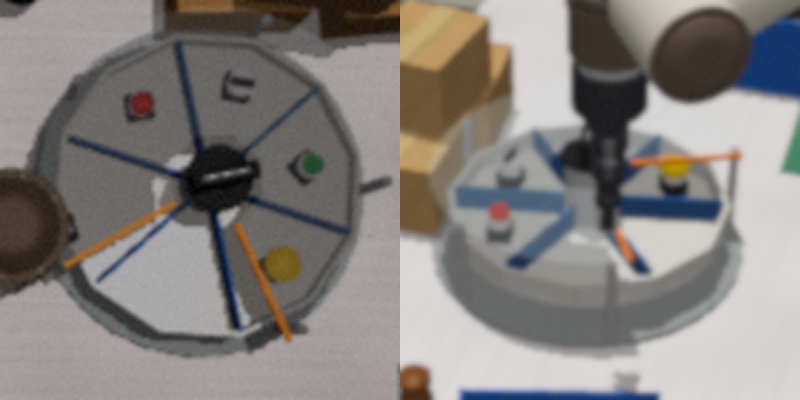

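The button stands upright in the tub's near half. The counted buttons and the tub haven't moved, and the carousel is at its stop with the four other parts standing. Handing in.

```bash
python3 -c "
from rig import r
print(r.job_done(), r.state()['time_s'])"
```

```text
the job is handed in; nothing more can be done
the job is handed in; nothing more can be done
```

I handed the job in just after 19 s of the 72 s allowed; the hand-in reports no verdict. The red button was in compartment 1. I gripped the hub bar, turned the carousel one click clockwise, lifted the button out through the window, and set it down in the tub's near half with about 5 N of contact.

**Last checks in the images:**
- **Red button:** it stands upright at about (-48, 3) mm in the tub frame, read from the scene camera only because the arm partly hid it from the top camera.
- **Tub and counted buttons:** the two counted buttons moved no more than 0.2 px. I compared the tub's position by eye, and it looks unchanged.
- **Carousel:** it rests at a click-stop, with the yellow button, green button, red lamp and selector standing in their compartments, also judged by eye.
- **Robot:** it is clear of everything.

**Disagreement:** the two cameras' position readings differed by up to about 6 mm, well inside the margins. No check failed.

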